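# Test the fillet weld of a gate-hinge bracket with the weld pen

### The job

Check the hinge bracket's weld for cracks: take the test pen out of its stand and draw its tip along the whole weld, in the corner at the foot of the bracket's upright plate, from the left end to the right end as seen from the robot, at a steady 2 cm a second or so, with the tip on the weld or no more than 5 mm off it, never pressed hard, and the pen leaning back from the upright plate by 25 to 45 degrees. Then lower the pen gently back into its stand until its collar sits on the rim; do not shift the bracket or disturb the other things on the desk.

Things in the scene. Friction and masses are not known exactly. Their poses are not given: they have to be found in the camera images.
- pen: Cordless weld-test pen, 165 mm long, about 0.13 kg. Origin: at its unpressed tip; z runs along the pen, tip to butt. From the tip: steel nose to 26 mm, sleeve 20 mm diameter to 70 mm; black collar 38 mm diameter from 70 to 76 mm; round grey body with black bands, 24 mm diameter, 76 to 160 mm; black cap to 165 mm. Starts upright in the stand, collar on rim, grey body up.
- pen_tip (a point): The tip of the pen's steel nose: rounded, 8 mm across, widening to 17 mm at 23 mm from the tip. The nose is spring-loaded: pressed along the pen it gives way from about 2 N on, at most 6 mm (about 5 N), then it is hard. Axes as the pen's.
- stand: The pen's stand, fixed to the desk: black round foot 90 mm across, 9 mm high, and an upright aluminium tube, outside 46 mm, bore 27 mm, rim 80 mm above the desk, bore floor 9 mm above it. Origin: on the tube's axis at desk level; z up. The seated pen's tip is 10 mm above the origin. It stands left or right of the bracket, the tumbler on the other side.
- bracket: Welded steel hinge bracket, loose but heavy (2.9 kg). Base plate 150 (x) by 180 (y) by 8 mm; origin: centre of its underside; z up, x away from the robot, turned up to 25 degrees. On it stands an upright plate 8 mm thick, 180 mm wide, front (-x) face at x = 22 mm, top 108 mm above the desk, with two gussets behind. The weld lies in the front corner.
- pen_grip (a point): Where to grip the pen: on its axis, in the grey body, 117 mm from the tip. The pen is round, so any grip yaw will do. With the pen seated this point is 127 mm above the desk.
- weld_mid (a point): Middle of the fillet weld, on its face (bracket frame x = 18, y = 0, z = 12 mm). The weld is a bright bead, 8 mm legs, 150 mm long, straight, in the corner of base plate and upright. Axes as the bracket's: y along the weld to its left end, x towards the upright. Its face slopes 45 degrees and looks up and towards the robot.
- weld_left (a point): Left end of the weld (seen from the robot), on its face, 75 mm along +y from the middle: the start of the run.
- weld_right (a point): Right end of the weld, on its face, 75 mm along -y from the middle: the end of the run.
- tumbler: Bystander: an empty glass tumbler, 76 mm across, 105 mm high, standing upright. Origin: centre of its foot. (Also there, fixed and clear of the work: a clamp lamp on the desk edge 650 mm to the right of the robot's centre line, 620 mm ahead; its head hangs 300 to 440 mm above the desk, up to 160 mm in from that edge.)
- tape_dispenser: Bystander: a red plastic tape dispenser, 150 mm (x) by 58 mm (y), 82 mm high. Origin: centre of its underside.
- hole_punch: Bystander: a stainless steel hole punch, 118 mm (x) by 105 mm (y), 73 mm high. Origin: centre of its underside.
Things that resemble listed ones, but are neither listed nor needed, are in the scene too. Of the things that look like the pen, the largest one is meant.

How it is judged:
By the outcome, as a careful person would: the job done as asked, in the order asked, and still so for the second after the job is handed in, with the robot touching nothing.
It also fails if it takes over 72 s, if anything falls off the work surface, if the arm or the gripper's body presses on something with over 40 N, if the wrist force passes 120 N, or if a joint passes its speed limit or range.

### The arm

A 6-joint arm with a two-finger parallel gripper is mounted at the origin on the work surface. World frame = base frame: x ahead of the robot, y to its left, z up, the work surface at z = 0. Lengths are in mm, angles in rad, forces in N, time in s.
With the tool pointing down it reaches from about 350 to 975 mm from the base axis. Payload 7.1 kg.
Tool frame: the origin (TCP) lies midway between the tips of the shut fingers; the grasp point (between the pads) lies 19 mm behind it; z points along the fingers, y is the line along which they close (so a half turn about z gives the same grasp; the last joint's range is limited). The gripper opens to 88 mm and grips with 3 to 60 N. Pads are 20 mm wide; open, the fingers measure 115 mm over their backs; the gripper's body (75 mm by 178 mm) begins 61 mm behind the grasp point.
Start: joints at [-0.019, 0.423, 1.63, -0, 1.089, -0.019], TCP at [624.984, 0.026, 222.675] pointing down, gripper open.
Joint ranges: [-3, 3], [-0.9, 2.11], [0.09, 2.58], [-1.31, 4.45], [0.11, 2.69], [-2.54, 2.54]. Speed limits (rad/s): [2.39, 2.39, 3.01, 3.14, 3.14, 3.14].

### API

Orientations are given as a rotation vector (axis times angle).
In Python, from workcell import get_obs, get_image, camera_params, close_job gives the robot as it stands.
- The arm moves only by the shell command python3 -m creep 'ROWS' [OPENING]. ROWS is a JSON object of lists of equal length, an entry for each row: "delta_pos": the shift along the tool's x, y, z in m, a list of three; "twist": the turn, a rotation vector about the tool's x, y, z in degrees, a list of three. A call has 1 to 20 rows; each row shifts and turns the commanded pose from where the row before left it, along the tool's axes as they then stand; what a row does not reach is not made up. A row lasts 1/12 s, in which the tool goes at most 41.7 mm and 7.16 degrees, less where a joint would pass 70% of its speed; a pose out of reach is approached as far as the arm can. A call with a gripper value outside its range is refused whole. OPENING is the opening, from 0 (shut) to 1 (fully open), set as the call begins (- or left out, the last holds). The fingers move at their own pace and stop on an object; the grip force is fixed at half the most. Time passes only in rows, so rows that do not move let the fingers close. It gives the time, the measured TCP pose, the force, the opening and the grip force at its end, in the units of the state.
- get_obs(): the state, without advancing time (a new reading comes with each control period).
- get_image(name): name is "scene" or "side" or "wrist"; returns (picture, depth): 420x560x3 uint8, red, green, blue; 420x560 float32, mm along the optical axis (not along the pixel's ray), 0 where there is no reading.
- camera_params(name): a dict with "camera_matrix" (3x3 intrinsics, pixels), "extrinsics" (4x4, takes a point from camera to world coordinates). Camera axes: x right, y down, z forward; pixel columns grow to the right and rows downward; lengths in mm; the calibration is good to about 2 mm. A picture is of the moment at which its call begins: read the wrist's pose just before it. camera_params takes no time and is no camera call; for the wrist camera it gives the pose at the moment of the call.
- close_job(): hands the job in; it is judged then, once.
The state is a dict: "t": time; "qpos": joint angles; "qvel": joint speeds; "joint_torque": joint torques, N m; "ee_pos": TCP position; "orientation": TCP orientation; "ft_force": force on the tool from outside, world axes, zero at the start; "moment": the same for the moment, N m; "width": finger opening in mm; "grasp_force": force on a finger pad.
Only numpy, scipy, OpenCV 4.12 (cv2) and the standard library are available. Lean on these libraries where they do the work, as an engineer would, in place of code of your own. Each camera call takes 0.05 s, during which the arm holds its last target. There are 200 camera calls.

## Working session

There is one attempt and no reset: what is moved stays moved. The work goes in short steps, Python scripts to look and compute and a shell command to move; the robot and the scene stay as the last step left them, time stands still between calls to the robot, and variables do not carry over. Pictures are saved under pics/ and viewed, at most 10 in all, crops included, and the job is handed in when it is done.

```bash
mkdir -p pics; ls
python3 - <<'E'
from workcell import *
import cv2,numpy as np
for n in ("scene","side","wrist"):
    p=camera_params(n); im,d=get_image(n)
    np.savez(f"pics/{n}0.npz",im=im,d=d,K=p["camera_matrix"],T=p["extrinsics"])
    cv2.imwrite(f"pics/{n}0.png",im[:,:,::-1])
    print(n,np.round(p["camera_matrix"],1).tolist(),np.round(p["extrinsics"],3).tolist(),(d>0).mean())
print(get_obs())
E
```

```text
pics
scene [[445.1, 0.0, 280.5], [0.0, 445.1, 210.3], [0.0, 0.0, 1.0]] [[0.245, 0.554, -0.796, 1270.681], [0.969, -0.152, 0.193, -198.273], [-0.014, -0.819, -0.574, 639.575], [0.0, 0.0, 0.0, 1.0]] 0.9960331632653061
side [[475.3, 0.0, 280.7], [0.0, 475.3, 208.0], [0.0, 0.0, 1.0]] [[0.706, -0.525, 0.474, 57.317], [-0.708, -0.522, 0.476, -471.389], [-0.002, -0.672, -0.741, 840.283], [0.0, 0.0, 0.0, 1.0]] 0.9960204081632653
wrist [[360.5, 0.0, 282.2], [0.0, 360.5, 212.0], [0.0, 0.0, 1.0]] [[1.0, -0.0, -0.001, 623.987], [-0.0, -0.956, -0.293, 79.776], [-0.001, 0.293, -0.956, 385.143], [0.0, 0.0, 0.0, 1.0]] 0.9957738095238096
{'t': 0.15, 'qpos': array([-1.89727612e-02,  4.23663835e-01,  1.63048200e+00, -8.58865010e-06,
        1.08856682e+00, -1.90084916e-02]), 'qvel': array([-0.0003393 , -0.0020998 , -0.00147328, -0.00085626,  0.00122499,
        0.00107628]), 'joint_torque': array([ 9.52650989e-04, -5.44981134e+01, -2.73919362e+01,  6.45430083e-02,
        2.04369903e-02, -3.19723256e-05]), 'ee_pos': array([6.24592170e+02, 4.81253900e-02, 2.22093927e+02]), 'orientation': array([-2.22083039e+00, -2.22091860e+00,  1.22845195e-03]), 'ft_force': array([ 0.04512959,  0.76442669, -0.28377695]), 'moment': array([ 0.04497653,  0.01957828, -0.027094  ]), 'grasp_force': 0.0, 'width': 87.79698079652123}
```

View pics/scene0.png

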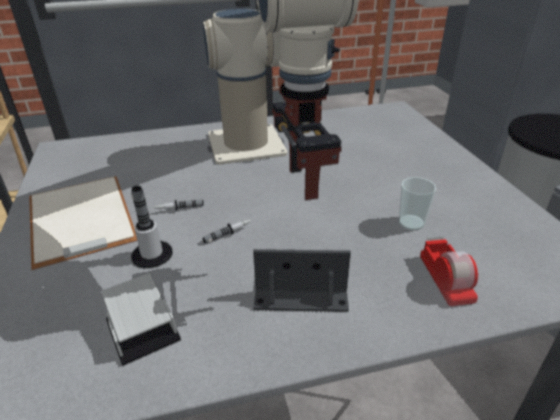

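View pics/side0.png

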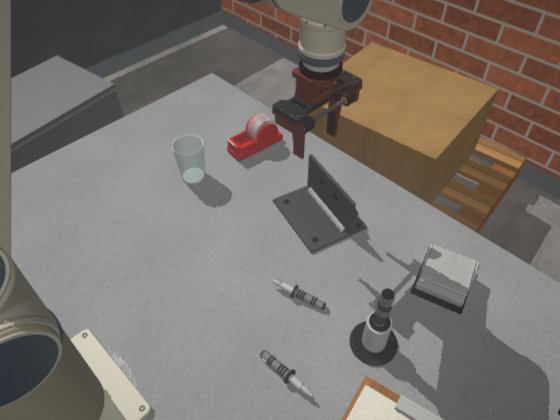

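The side view shows the upright pen in its stand at (380,320). The bracket is at (320,205), with its corner line running from about (308,190) to (352,232). Possible confusions with the pen are the two lying pens at side (300,295) and (287,375), which are scene (228,232) and (182,205). The upright one is at side (382,310) and scene (143,205). I choose the upright one: it is in the stand, has a collar and is the largest. Next is one close crop to check.

```bash
cat > h.py <<'E'
import numpy as np,cv2
def load(n):
    z=np.load(f"pics/{n}.npz"); return z["im"],z["d"],z["K"],z["T"]
def cloud(d,K,T):
    v,u=np.mgrid[:d.shape[0],:d.shape[1]]
    c=np.stack([(u-K[0,2])/K[0,0]*d,(v-K[1,2])/K[1,1]*d,d,np.ones_like(d)],-1)
    return (c@T.T)[...,:3]
def ray(u,v,K,T):
    r=T[:3,:3]@np.array([(u-K[0,2])/K[0,0],(v-K[1,2])/K[1,1],1]); return T[:3,3],r/np.linalg.norm(r)
def plane(u,v,K,T,z):
    o,r=ray(u,v,K,T); return o+r*(z-o[2])/r[2]
def two(a,b):
    A=[];B=[]
    for o,r in (a,b):
        P=np.eye(3)-np.outer(r,r);A.append(P);B.append(P@o)
    p=np.linalg.solve(sum(A),sum(B)); return p,[np.linalg.norm(A[i]@p-B[i]) for i in (0,1)]
E
python3 - <<'E'
from h import *
im,d,K,T=load("side0")
a=cv2.resize(im[270:410,250:430],None,fx=3,fy=3,interpolation=3)[:,:,::-1][:420,:540]
b=cv2.resize(im[145:260,260:380],None,fx=3.65,fy=3.65,interpolation=3)[:,:,::-1]
H=max(a.shape[0],b.shape[0]); 
a=cv2.resize(a,(378,294)); b=cv2.resize(b,(420,402))
o=np.zeros((402,798,3),np.uint8);o[:294,:378]=a;o[:402,378:]=b
cv2.imwrite("pics/crop1.png",o)
for n in("scene0","side0"):
    im,d,K,T=load(n);P=cloud(d,K,T);
    m=(P[...,0]>300)&(P[...,0]<950)&(abs(P[...,1])<600)&(P[...,2]>4)&(P[...,2]<175)
    c,l,s,_=cv2.connectedComponentsWithStats(m.astype(np.uint8))
    print(n,"desk z",np.median(P[(abs(P[...,2])<15)&(P[...,0]>300)&(P[...,0]<900)][:,2]))
    for i in range(1,c):
        if s[i,4]>60:
            q=P[l==i];print(s[i].tolist(),np.round(np.median(q,0)),np.round(np.percentile(q,1,0)),np.round(np.percentile(q,99,0)))
E
```

```text
scene0 desk z -0.19538105294793695
[399, 177, 37, 53, 1503] [536. 296.  75.] [482. 268.   6.] [554. 339. 105.]
[30, 185, 143, 83, 4547] [ 418. -398.    7.] [ 303. -561.    4.] [ 514. -262.  170.]
[154, 200, 50, 11, 309] [ 318. -223.   17.] [ 307. -285.    5.] [ 326. -168.   27.]
[202, 220, 49, 23, 353] [ 455. -133.   18.] [ 431. -184.    5.] [472. -72.  26.]
[420, 236, 58, 70, 2651] [745. 266.  42.] [636. 246.   6.] [785. 309.  82.]
[253, 249, 98, 62, 5675] [680. -17.  43.] [ 648. -103.    5.] [732.  69. 109.]
[101, 273, 80, 93, 4545] [ 704. -318.   54.] [ 625. -372.    6.] [ 752. -259.   72.]
side0 desk z -0.2995689634468022
[227, 114, 56, 48, 1472] [700. 262.  38.] [632. 244.   5.] [771. 310.  81.]
[171, 135, 34, 49, 1282] [511. 290.  73.] [479. 266.   6.] [550. 340. 105.]
[273, 154, 94, 99, 4342] [643. -19.   9.] [ 556. -105.    4.] [690.  85. 108.]
[410, 245, 69, 69, 2930] [ 653. -326.   54.] [ 616. -378.    5.] [ 734. -265.   72.]
[271, 279, 55, 31, 476] [ 445. -137.   18.] [ 427. -186.    7.] [467. -74.  28.]
[350, 289, 48, 77, 2190] [ 461. -307.   31.] [ 430. -342.    5.] [ 506. -259.  174.]
[260, 350, 53, 48, 591] [ 309. -226.   19.] [ 301. -287.    7.] [ 321. -170.   28.]
[344, 379, 98, 41, 1673] [ 394. -388.    7.] [ 335. -458.    4.] [ 434. -341.   18.]
```

View pics/crop1.png

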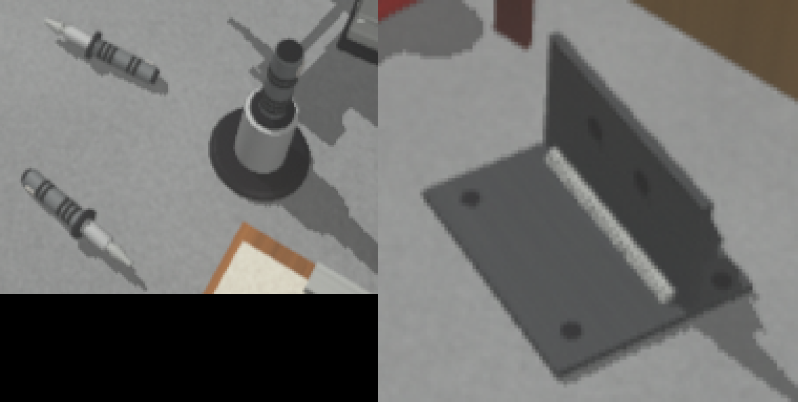

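The crop shows the upright pen seated in the stand with its collar on the rim, clearly larger than the two lying ones. The weld bead runs in the side crop from (550,152) to (667,297).

```bash
cat > weld.py <<'E'
from h import *
import sys
def weld(n,box=None):
    im,d,K,T=load(n);P=cloud(d,K,T);g=im.min(2).astype(int)
    near=(abs(P[...,0]-680)<90)&(abs(P[...,1]+15)<110)
    m=(near&(P[...,2]>7)&(P[...,2]<20)&(g>110)).astype(np.uint8)
    c,l,s,_=cv2.connectedComponentsWithStats(m);i=1+np.argmax(s[1:,4]);vv,uu=np.nonzero(l==i)
    Q=P[l==i]
    R=np.array([plane(u,v,K,T,12) for u,v in zip(uu,vv)])
    for nm,X in(("depth",Q),("ray12",R)):
        c0=np.median(X[:,:2],0);w=np.linalg.svd(X[:,:2]-X[:,:2].mean(0),full_matrices=False)[2][0];w*=np.sign(w[1])
        t=(X[:,:2]-c0)@w;lo,hi=np.percentile(t,[.5,99.5]);nn=np.array([w[1],-w[0]]);o=np.mean((X[:,:2]-c0)@nn);c1=c0+nn*o
        print(n,nm,len(X),"L",np.round(c1+w*hi,1),"R",np.round(c1+w*lo,1),"mid",np.round(c1+w*(lo+hi)/2,1),"yaw",round(np.degrees(np.arctan2(-w[0],w[1])),2),"len",round(hi-lo,1),"z",np.round(np.percentile(X[:,2],[5,50,95]),1))
if __name__=="__main__":
    for n in sys.argv[1:]: weld(n)
E
python3 weld.py side0 wrist0
python3 - <<'E'
from h import *
for n in("scene0","side0"):
    im,d,K,T=load(n);P=cloud(d,K,T)
    reg=(abs(P[...,0]-467)<70)&(abs(P[...,1]+303)<70)
    for z0,z1,r in((88,170,12),(20,76,23)):
        X=P[reg&(P[...,2]>z0)&(P[...,2]<z1)][:,:2]
        from scipy.optimize import least_squares
        f=least_squares(lambda c:np.hypot(*(X-c).T)-r,X.mean(0)+[0,0],loss="soft_l1");print(n,z0,len(X),np.round(f.x,1),np.std(f.fun).round(2))
    print("topz",np.percentile(P[reg][:,2],[97,99,99.8]), "rim?",)
    m=reg&(P[...,2]>160);vv,uu=np.nonzero(m);print("top px",uu.mean(),vv.mean(),plane(uu.mean(),vv.mean(),K,T,172))
    # upright & base
    reg=(abs(P[...,0]-670)<90)&(abs(P[...,1]+15)<120)&(P[...,2]<112)
    X=P[reg&(P[...,2]>30)];c=X.mean(0);
    w=np.linalg.svd(X-c,full_matrices=False)[2][2];print("upright",n,c.round(1),w.round(3),np.degrees(np.arctan2(w[1],w[0])))
    X=P[reg&(P[...,2]>100)];print("top edge",X.mean(0).round(1),cv2.minAreaRect(X[:,:2].astype(np.float32)))
im,d,K,T=load("wrist0");cv2.imwrite("pics/w.png",im[:,:,::-1])
E
```

```text
side0 depth 253 L [681.9  59.3] R [639.5 -84.8] mid [660.7 -12.8] yaw -16.39 len 150.2 z [ 8.1 12.6 17.1]
side0 ray12 253 L [682.2  58.6] R [639.7 -84.7] mid [660.9 -13.1] yaw -16.54 len 149.5 z [12. 12. 12.]
wrist0 depth 1282 L [681.9  58.9] R [639.8 -84.9] mid [660.8 -13. ] yaw -16.31 len 149.8 z [ 9. 14. 17.]
wrist0 ray12 1282 L [682.1  58.8] R [640.1 -85. ] mid [661.1 -13.1] yaw -16.26 len 149.8 z [12. 12. 12.]
scene0 88 428 [ 474.3 -298.6] 1.29
scene0 20 462 [ 474.  -298.6] 1.07
topz [163.68045165 173.92729594 175.37416359] rim?
top px 136.6328125 191.1953125 [ 484.45582359 -297.68926088  172.        ]
upright scene0 [674.5 -15.4  72.4] [ 0.955 -0.28   0.099] -16.334849323831758
top edge [671.5 -14.3 105.6] ((670.3784790039062, -14.506614685058594), (178.76467895507812, 12.554415702819824), 73.58149719238281)
side0 88 407 [ 473.4 -299.3] 0.9
side0 20 384 [ 473.4 -299.3] 0.63
topz [165.85125315 174.9068455  176.37794442] rim?
top px 386.95979899497485 296.7286432160804 [ 469.28318516 -301.45222471  172.        ]
upright side0 [662.5 -23.   74.6] [-0.962  0.272  0.007] 164.2121221799939
top edge [664.5 -21.  105.9] ((667.1358642578125, -15.808364868164062), (180.78634643554688, 11.084075927734375), 73.81621551513672)
```

View pics/wrist0.png

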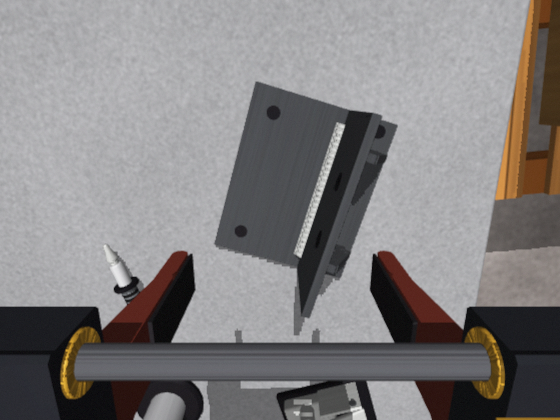

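The wrist view shows the weld bead from (341,125) to (298,253), and it agrees with the side view to within 0.5 mm: mid is about (661,-13), yaw -16.35°. The pen axis is about (473.8,-299). Next I move above the pen, turning so the tool's y lies along the weld.

```bash
cat > to.py <<'E'
# usage: to.py x y z tiltdeg : residual from the measured TCP to a target, in tool axes
import sys,numpy as np
from scipy.spatial.transform import Rotation as R
from workcell import get_obs
x,y,z,th=map(float,sys.argv[1:5]); a=np.radians(-16.35)
bx=np.array([np.cos(a),np.sin(a),0]);w=np.array([-np.sin(a),np.cos(a),0])
base=np.c_[-bx,w,[0,0,-1]]
Rt=R.from_matrix(base)*R.from_rotvec([0,-np.radians(th),0])
o=get_obs();Rc=R.from_rotvec(o["orientation"])
print("t",o["t"],"pos",o["ee_pos"].round(2),"F",o["ft_force"].round(2),"w",round(o["width"],2),"grip",round(o["grasp_force"],1),"q",o["qpos"].round(2))
print("d tool now",Rc.inv().apply(np.array([x,y,z])-o["ee_pos"]).round(2),"d in target axes",Rt.inv().apply(np.array([x,y,z])-o["ee_pos"]).round(2),"turn",np.degrees((Rc.inv()*Rt).as_rotvec()).round(2))
E
python3 -m creep '{"delta_pos":[[-0.0214,-0.0108,0],[-0.0214,-0.0108,0],[-0.0214,-0.0108,0],[-0.0214,-0.0108,0],[-0.0214,-0.0108,0],[-0.0214,-0.0108,0],[-0.0214,-0.0108,0],[-0.0214,-0.0108,0],[-0.0214,-0.0108,0],[-0.0214,-0.0108,0],[-0.0214,-0.0108,0],[-0.0214,-0.0108,0],[-0.0214,-0.0108,0],[-0.0214,-0.0108,0]],"twist":[[0,0,0],[0,0,0],[0,0,0],[0,0,0],[0,0,0],[0,0,0],[0,0,0],[0,0,0],[0,0,0],[0,0,0],[0,0,0],[0,0,0],[0,0,0],[0,0,0]]}' 1
python3 -m creep '{"delta_pos":[[0,0,0],[0,0,0],[0,0,0],[0,0,0],[0,0,0],[0,0,0],[0,0,0],[0,0,0],[0,0,0],[0,0,0],[0,0,0],[0,0,0],[0,0,0],[0,0,0],[0,0,0]],"twist":[[0,0,-6.14],[0,0,-6.14],[0,0,-6.14],[0,0,-6.14],[0,0,-6.14],[0,0,-6.14],[0,0,-6.14],[0,0,-6.14],[0,0,-6.14],[0,0,-6.14],[0,0,-6.14],[0,0,-6.14],[0,0,0],[0,0,0],[0,0,0]]}'
python3 to.py 473.8 -299 222 0
python3 - <<'E'
from workcell import *
from h import *
from scipy.optimize import least_squares
p=camera_params("wrist");im,d=get_image("wrist");K,T=p["camera_matrix"],p["extrinsics"]
np.savez("pics/wrist1.npz",im=im,d=d,K=K,T=T);cv2.imwrite("pics/wrist1.png",im[:,:,::-1])
P=cloud(d,K,T);reg=(abs(P[...,0]-474)<60)&(abs(P[...,1]+299)<60)
for z0,z1,r in((88,158,12),(20,76,23)):
    X=P[reg&(P[...,2]>z0)&(P[...,2]<z1)][:,:2]
    if len(X)>30:
        f=least_squares(lambda c:np.hypot(*(X-c).T)-r,X.mean(0),loss="soft_l1");print(z0,len(X),f.x.round(1),np.std(f.fun).round(2))
X=P[reg&(P[...,2]>168)&(P[...,2]<185)];print("cap top",len(X),X.mean(0).round(1),np.median(X[:,2]).round(1))
E
```

```text
t: 1.32
ee_pos: [473.0, -300.5, 222.5]
orientation: [-2.221, -2.221, 0.0]
ft_force: [0.0, 0.3, -0.4]
width: 87.8
grasp_force: 0.0
t: 2.57
ee_pos: [473.7, -299.5, 222.5]
orientation: [-0.451, -3.109, -0.0]
ft_force: [0.1, 0.2, -0.6]
width: 87.9
grasp_force: 0.0
t 2.5667 pos [ 473.69 -299.51  222.55] F [ 0.14  0.2  -0.62] w 87.89 grip 0.0 q [-0.59  0.33  1.77 -0.    1.04 -1.87]
d tool now [0.04 0.52 0.55] d in target axes [0.04 0.52 0.55] turn [ 0.   -0.02 -0.15]
88 774 [ 473.8 -299.4] 1.08
20 418 [ 474.  -299.4] 0.17
cap top 1035 [ 471.9 -298.8  174.5] 175.7
```

```bash
python3 -m creep '{"delta_pos":[[0,0,0.0114],[0,0,0.0114],[0,0,0.0114],[0,0,0.0114],[0,0,0.0114],[0,0,0.0114],[0,0,0.0114],[0,0,0.0114],[0,0,0.0114],[0,0,0.0114],[0,0,0],[0,0,0]],"twist":[[0,0,0],[0,0,0],[0,0,0],[0,0,0],[0,0,0],[0,0,0],[0,0,0],[0,0,0],[0,0,0],[0,0,0],[0,0,0],[0,0,0]]}'
python3 -m creep '{"delta_pos":[[0,0,0],[0,0,0],[0,0,0],[0,0,0],[0,0,0],[0,0,0],[0,0,0],[0,0,0],[0,0,0],[0,0,0]],"twist":[[0,0,0],[0,0,0],[0,0,0],[0,0,0],[0,0,0],[0,0,0],[0,0,0],[0,0,0],[0,0,0],[0,0,0]]}' 0
python3 to.py 473.8 -299.4 108 0
```

```text
t: 3.62
ee_pos: [473.4, -299.3, 107.9]
orientation: [-0.446, -3.108, -0.001]
ft_force: [-0.4, -0.9, 1.1]
width: 88.0
grasp_force: 0.0
t: 4.45
ee_pos: [473.8, -299.5, 108.7]
orientation: [-0.446, -3.11, -0.0]
ft_force: [0.5, 1.3, 0.2]
width: 24.8
grasp_force: 0.7
t 4.45 pos [ 473.77 -299.5   108.66] F [0.54 1.34 0.23] w 24.79 grip 0.7 q [-0.59  0.49  1.85  0.    0.81 -1.87]
d tool now [0.   0.1  0.66] d in target axes [0.   0.1  0.66] turn [ 0.01 -0.    0.03]
```

```bash
python3 -m creep '{"delta_pos":[[0,0,0],[0,0,0],[0,0,0],[0,0,0],[0,0,0],[0,0,0]],"twist":[[0,0,0],[0,0,0],[0,0,0],[0,0,0],[0,0,0],[0,0,0]]}'
python3 -m creep '{"delta_pos":[[0,0,-0.003],[0,0,-0.006],[0,0,-0.009],[0,0,-0.01],[0,0,-0.01],[0,0,-0.01],[0,0,-0.01],[0,0,-0.01],[0,0,-0.01],[0,0,-0.01],[0,0,-0.01],[0,0,-0.01],[0,0,-0.01],[0,0,-0.008],[0,0,-0.004],[0,0,0],[0,0,0]],"twist":[[0,0,0],[0,0,0],[0,0,0],[0,0,0],[0,0,0],[0,0,0],[0,0,0],[0,0,0],[0,0,0],[0,0,0],[0,0,0],[0,0,0],[0,0,0],[0,0,0],[0,0,0],[0,0,0],[0,0,0]]}'
python3 to.py 560 60 300 35
```

```text
t: 4.95
ee_pos: [473.8, -299.5, 108.6]
orientation: [-0.446, -3.11, -0.0]
ft_force: [0.2, 1.3, 0.3]
width: 23.5
grasp_force: 30.0
t: 6.37
ee_pos: [473.7, -299.6, 238.7]
orientation: [-0.446, -3.11, 0.0]
ft_force: [0.3, 0.1, -2.1]
width: 23.4
grasp_force: 30.0
t 6.3667 pos [ 473.71 -299.55  238.65] F [ 0.32  0.11 -2.09] w 23.39 grip 30.0 q [-0.59  0.31  1.76 -0.    1.07 -1.87]
d tool now [ 18.23 369.31 -61.36] d in target axes [-20.1  369.3  -60.82] turn [ 1.0e-02 -3.5e+01  3.0e-02]
```

```bash
python3 -m creep '{"delta_pos":[[0,0.012,0],[-0.0004,0.0253,0],[-0.0004,0.0253,0],[-0.0004,0.0253,0],[-0.0004,0.0253,0],[-0.0004,0.0253,0],[-0.0004,0.0253,0],[-0.0004,0.0253,0],[-0.0004,0.0253,0],[-0.0004,0.0253,0],[-0.0004,0.0253,0],[-0.0004,0.0253,0],[-0.0004,0.0253,0],[-0.0004,0.0253,0],[-0.0004,0.0253,0],[-0.0004,0.0253,0],[0,0.013,0]],"twist":[[0,0,0],[0,0,0],[0,0,0],[0,0,0],[0,0,0],[0,0,0],[0,0,0],[0,0,0],[0,0,0],[0,0,0],[0,0,0],[0,0,0],[0,0,0],[0,0,0],[0,0,0],[0,0,0],[0,0,0]]}'
python3 -m creep '{"delta_pos":[[0,0,0],[0,0,0],[0,0,0],[0,0,0],[0,0,0],[0,0,0],[0,0,0],[0,0,0],[0,0,0],[0,0,0]],"twist":[[0,-3,0],[0,-5,0],[0,-5,0],[0,-5,0],[0,-5,0],[0,-5,0],[0,-5,0],[0,-2,0],[0,0,0],[0,0,0]]}'
python3 to.py 594 87 143 35
```

```text
t: 7.78
ee_pos: [593.1, 90.0, 237.9]
orientation: [-0.443, -3.109, -0.001]
ft_force: [-0.1, 0.2, -1.8]
width: 23.4
grasp_force: 30.0
t: 8.62
ee_pos: [592.5, 86.6, 238.1]
orientation: [0.362, 2.521, -0.115]
ft_force: [0.3, 0.9, -1.4]
width: 23.4
grasp_force: 30.0
t 8.6167 pos [592.53  86.58 238.06] F [ 0.28  0.94 -1.41] w 23.38 grip 30.0 q [ 0.28  0.22  2.04 -0.74  0.47 -0.41]
d tool now [52.49  1.03 79.27] d in target axes [53.47  0.82 78.61] turn [-0.11 -0.71  0.06]
```

```bash
python3 -m creep '{"delta_pos":[[0.0045,0,0.0065],[0.0045,0,0.0065],[0.0045,0,0.0065],[0.0045,0,0.0065],[0.0045,0,0.0065],[0.0045,0,0.0065],[0.0045,0,0.0065],[0.0045,0,0.0065],[0.0045,0,0.0065],[0.0045,0,0.0065],[0.0045,0,0.0065],[0.0045,0.0008,0.0065],[0,0,0],[0,0,0]],"twist":[[-0.1,-0.7,0],[0,0,0],[0,0,0],[0,0,0],[0,0,0],[0,0,0],[0,0,0],[0,0,0],[0,0,0],[0,0,0],[0,0,0],[0,0,0],[0,0,0],[0,0,0]]}'
python3 to.py 627.1 77.6 94.2 35
python3 - <<'E'
from workcell import *
from h import *
for n in("side","scene"):
    p=camera_params(n);im,d=get_image(n);K,T=p["camera_matrix"],p["extrinsics"]
    np.savez(f"pics/{n}2.npz",im=im,d=d,K=K,T=T)
a=load("side2")[0][90:270,230:410];b=load("scene2")[0][190:330,220:400]
cv2.imwrite("pics/c2.png",np.hstack([cv2.resize(a,(400,400),interpolation=3),cv2.resize(b,(400,311),interpolation=3)[:311] if 0 else cv2.copyMakeBorder(cv2.resize(b,(400,311),interpolation=3),0,89,0,0,0)])[:,:,::-1])
E
```

```text
t: 9.78
ee_pos: [594.7, 86.6, 143.7]
orientation: [0.361, 2.507, -0.115]
ft_force: [1.0, -0.7, -1.3]
width: 23.7
grasp_force: 30.0
t 9.7833 pos [594.74  86.64 143.69] F [ 0.99 -0.66 -1.33] w 23.72 grip 30.0 q [ 0.29  0.4   2.1  -1.25  0.33  0.15]
d tool now [ 0.96  0.48 59.81] d in target axes [ 0.87  0.43 59.81] turn [-0.04  0.09 -0.02]
```

View pics/c2.png

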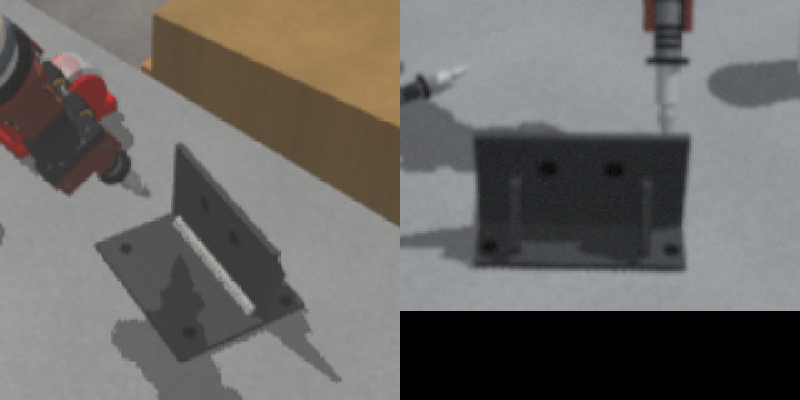

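The crop shows the pen leaning towards the robot, its tip above the left end of the weld (tip at about crop (148,195), weld left end at (178,222)). Joint 4 is near its range limit (-1.25 against -1.31), so I'll work out a safer lean before going on.

```bash
cat > kin.py <<'E'
import numpy as np
from scipy.spatial.transform import Rotation as R
from scipy.optimize import least_squares
from workcell import get_obs
o=get_obs()
D=[([-.01897,.42366,1.63048,0,1.08857,-.0190],[624.6,0,222.1],1),
([-.59,.33,1.77,0,1.04,-1.87],[473.7,-299.5,222.55],.15),([-.59,.49,1.85,0,.81,-1.87],[473.8,-299.5,108.7],.15),
([-.59,.31,1.76,0,1.07,-1.87],[473.7,-299.55,238.65],.15),([.28,.22,2.04,-.74,.47,-.41],[592.5,86.6,238.1],.15),
(o["qpos"],o["ee_pos"],1)]
def fk(q,p):
    a1,h,L2,L3,e,L6=p;r1=R.from_euler("z",q[0]);y=lambda a:R.from_euler("y",a);f=r1*y(q[1]+q[2])
    t=f*R.from_euler("z",q[3])*y(q[4])
    return r1.apply([a1,0,h])+(r1*y(q[1])).apply([0,0,L2])+f.apply([e,0,L3])+t.apply([0,0,L6]),t.apply([0,0,1])
def res(p): return np.concatenate([(fk(q,p)[0]-x)*w for q,x,w in D]+[(p-np.array([100,400,420,420,0,250]))*.002])
s=least_squares(res,[100,400,420,420,0,250]);p=s.x
if __name__=="__main__":
    print(p.round(1),np.abs(s.fun[:-6]).max().round(2),"axis now",fk(o["qpos"],p)[1].round(3),R.from_rotvec(o["orientation"]).apply([0,0,1]).round(3))
    a=np.radians(-16.35);bx=np.array([np.cos(a),np.sin(a),0]);w=np.array([-np.sin(a),np.cos(a),0]);k=np.array([0,0,1.])
    mid=np.array([661.,-13.1,12])+2*(k-bx)*.707
    for th,sk in((35,0),(31,0),(29,0),(35,-10),(30,-8),(30,8)):
        T,S=np.radians([th,sk]);pz=np.cos(T)*k-np.sin(T)*bx;pz=pz*np.cos(S)+w*np.sin(S)
        q=o["qpos"][:5].copy();row=[]
        for yy in(77,40,0,-40,-77):
            tcp=mid+w*yy+98.6*pz
            f=lambda q:np.r_[(fk(q,p)[0]-tcp)/100,(fk(q,p)[1]+pz)*3]
            q=least_squares(f,q).x;row.append((q[3].round(2),q[4].round(2)))
        print(th,sk,row,q.round(2))
E
python3 kin.py
```

```text
[ 34.7 262.4 537.9 446.7  57.5 272.2] 11.84 axis now [ 0.552 -0.162 -0.818] [ 0.552 -0.162 -0.818]
35 0 [(np.float64(-1.53), np.float64(0.3)), (np.float64(-1.68), np.float64(0.26)), (np.float64(-1.86), np.float64(0.23)), (np.float64(-2.09), np.float64(0.2)), (np.float64(-2.33), np.float64(0.18))] [-0.06  0.48  2.19 -2.33  0.18]
31 0 [(np.float64(-1.11), np.float64(0.29)), (np.float64(-1.18), np.float64(0.24)), (np.float64(-1.27), np.float64(0.2)), (np.float64(-1.37), np.float64(0.15)), (np.float64(-1.48), np.float64(0.11))] [-0.07  0.46  2.14 -1.48  0.11]
29 0 [(np.float64(-0.91), np.float64(0.3)), (np.float64(-0.94), np.float64(0.26)), (np.float64(-0.97), np.float64(0.21)), (np.float64(-0.97), np.float64(0.17)), (np.float64(-0.93), np.float64(0.13))] [-0.08  0.46  2.11 -0.93  0.13]
35 -10 [(np.float64(-2.64), np.float64(0.14)), (np.float64(-2.99), np.float64(0.15)), (np.float64(-3.32), np.float64(0.16)), (np.float64(-3.6), np.float64(0.19)), (np.float64(-3.82), np.float64(0.21))] [-0.21  0.48  2.21 -3.82  0.21]
30 -8 [(np.float64(-0.91), np.float64(0.09)), (np.float64(-0.79), np.float64(0.05)), (np.float64(0.3), np.float64(0.02)), (np.float64(1.38), np.float64(0.05)), (np.float64(1.49), np.float64(0.09))] [-0.19  0.46  2.14  1.49  0.09]
30 8 [(np.float64(-0.99), np.float64(0.49)), (np.float64(-1.04), np.float64(0.44)), (np.float64(-1.1), np.float64(0.4)), (np.float64(-1.17), np.float64(0.35)), (np.float64(-1.23), np.float64(0.31))] [ 0.03  0.48  2.09 -1.23  0.31]
```

```bash
sed -i 's/a1,h,L2,L3,e,L6=p/a1,h,L2,L3,e,L6,b=p/; s/\[a1,0,h\]/[a1,b,h]/; s/\[100,400,420,420,0,250\]/[100,400,420,420,0,250,10]/g; s/s.fun\[:-6\]/s.fun[:-7]/; s/in((35,0).*:$/in((33,0),(31,0),(30,0),(29,0),(28,0),(30,5),(29,5)):/' kin.py; sed -i 's/row.append((q\[3\].round(2),q\[4\].round(2)))/row.append((float(q[3].round(2)),float(q[4].round(2))))/' kin.py; python3 kin.py
```

```text
[ -3.8 302.4 572.8 484.4  76.8 309.4  12. ] 0.56 axis now [ 0.552 -0.162 -0.818] [ 0.552 -0.162 -0.818]
33 0 [(-1.31, 0.28), (-1.41, 0.24), (-1.56, 0.2), (-1.75, 0.16), (-2.0, 0.12)] [-0.08  0.46  2.16 -2.    0.12]
31 0 [(-1.09, 0.29), (-1.15, 0.24), (-1.23, 0.19), (-1.31, 0.15), (-1.4, 0.1)] [-0.09  0.46  2.13 -1.4   0.1 ]
30 0 [(-0.99, 0.29), (-1.03, 0.25), (-1.07, 0.2), (-1.1, 0.15), (-1.09, 0.11)] [-0.09  0.46  2.12 -1.09  0.11]
29 0 [(-0.89, 0.3), (-0.91, 0.26), (-0.93, 0.21), (-0.91, 0.16), (-0.84, 0.12)] [-0.1   0.45  2.11 -0.84  0.12]
28 0 [(-0.8, 0.31), (-0.81, 0.27), (-0.8, 0.22), (-0.75, 0.18), (-0.65, 0.14)] [-0.1   0.45  2.09 -0.65  0.14]
30 5 [(-0.98, 0.42), (-1.03, 0.38), (-1.09, 0.33), (-1.14, 0.28), (-1.2, 0.23)] [-0.02  0.47  2.1  -1.2   0.23]
29 5 [(-0.92, 0.43), (-0.96, 0.38), (-1.0, 0.33), (-1.04, 0.29), (-1.07, 0.24)] [-0.02  0.47  2.09 -1.07  0.24]
```

```bash
cat > to.py <<'E'
# usage: to.py s gap back tilt skew | to.py p x y z tilt skew ; residual to target (tip at weld coord s, gap off face, back along pen)
import sys,numpy as np
from scipy.spatial.transform import Rotation as R
from workcell import get_obs
A=sys.argv[1:]; a=np.radians(-16.35);L=98.6
bx=np.array([np.cos(a),np.sin(a),0]);w=np.array([-np.sin(a),np.cos(a),0]);k=np.array([0,0,1.])
th,sk=np.radians([float(A[-2]),float(A[-1])]);p0=np.cos(th)*k-np.sin(th)*bx;pz=np.cos(sk)*p0+np.sin(sk)*w;y=np.cos(sk)*w-np.sin(sk)*p0
Rt=R.from_matrix(np.c_[np.cross(y,-pz),y,-pz])
n=(k-bx)*.70711;mid=np.array([661.,-13.1,12.])
if A[0]=="p": tgt=np.array(list(map(float,A[1:4])))
else:
    s,g,b=map(float,A[:3]);tgt=mid+s*w+g*n+(L+b)*pz
o=get_obs();Rc=R.from_rotvec(o["orientation"]);tz=Rc.apply([0,0,1]);tip=o["ee_pos"]+L*tz;d=tip-mid
print("t",o["t"],"pos",o["ee_pos"].round(2),"F",o["ft_force"].round(2),"w",round(o["width"],2),"q",o["qpos"].round(3))
print("tip",tip.round(1),"tip s,n,across",np.round([d@w,d@n,d@(bx+k)*.70711],2),"lean",np.degrees(np.arcsin(tz@bx)).round(2),"skew",np.degrees(np.arcsin(-tz@w)).round(2))
print("target",tgt.round(1),"d in target axes",Rt.inv().apply(tgt-o["ee_pos"]).round(2),"turn",np.degrees((Rc.inv()*Rt).as_rotvec()).round(2))
E
python3 to.py 77.5 2 60 29.5 5
python3 - <<'E'
from h import *
tip=np.array([594.74,86.64,143.69])+98.6*np.array([.552,-.162,-.818])
for n in("side2","scene2"):
    im,d,K,T=load(n)
    for off in (0,10,-10):
        q=np.linalg.inv(T)@np.r_[tip-off*np.array([.552,-.162,-.818]),1];u=K@(q[:3]/q[2]);print(n,tip.round(1),off,u[:2].round(1))
E
```

```text
t 9.8833 pos [594.86  86.82 144.36] F [ 0.59 -0.41 -1.38] w 23.65 q [ 0.286  0.395  2.104 -1.253  0.334  0.15 ]
tip [649.3  70.8  63.7] tip s,n,across [77.26 61.21 11.96] lean 35.15 skew 0.0
target [610.7  96.8 150.9] d in target axes [-14.01  14.04  -0.85] turn [ 5.    5.65 -0.29]
side2 [649.2  70.7  63. ] 0 [296.2 177.5]
side2 [649.2  70.7  63. ] 10 [294.2 175.8]
side2 [649.2  70.7  63. ] -10 [298.3 179.1]
scene2 [649.2  70.7  63. ] 0 [339.5 254.4]
scene2 [649.2  70.7  63. ] 10 [339.5 249.3]
scene2 [649.2  70.7  63. ] -10 [339.4 259.5]
```

The predicted tip pixel (296.2,177.5) agrees with the one seen (296.6,177.8). I'll use a 29.5° lean with a 5° skew, which keeps joint 4 in range.

```bash
python3 -m creep '{"delta_pos":[[0,0,0],[0,0,0],[0,0,0],[0,0,0],[-0.0035,0.0035,0],[-0.0035,0.0035,0],[-0.0035,0.0035,0],[-0.0035,0.0035,-0.0008],[0,0,0],[0,0,0],[0,0,0]],"twist":[[1.25,1.41,-0.07],[1.25,1.41,-0.07],[1.25,1.41,-0.07],[1.25,1.41,-0.07],[0,0,0],[0,0,0],[0,0,0],[0,0,0],[0,0,0],[0,0,0],[0,0,0]]}'
python3 to.py 77.5 2 0 29.5 5
```

```text
t: 10.8
ee_pos: [609.6, 96.8, 150.1]
orientation: [0.404, 2.606, -0.213]
ft_force: [0.4, -0.3, -1.4]
width: 23.6
grasp_force: 30.0
t 10.8 pos [609.59  96.77 150.07] F [ 0.37 -0.3  -1.41] w 23.62 q [ 0.314  0.416  1.98  -0.816  0.499 -0.269]
tip [653.5  74.9  64.5] tip s,n,across [82.33 59.75 14.56] lean 29.33 skew 5.02
target [637.5  83.5  98.9] d in target axes [-1.32  0.35 59.74] turn [-0.02 -0.05  0.05]
```

```bash
python3 -m creep '{"delta_pos":[[-0.001,0,0.005],[0,0,0.005],[0,0,0.005],[0,0,0.005],[0,0,0.005],[0,0,0.005],[0,0,0.005],[0,0,0.005],[0,0,0.005],[0,0,0.005],[0,0,0],[0,0,0],[0,0,0]],"twist":[[0,0,0],[0,0,0],[0,0,0],[0,0,0],[0,0,0],[0,0,0],[0,0,0],[0,0,0],[0,0,0],[0,0,0],[0,0,0],[0,0,0],[0,0,0]]}'
python3 to.py 77.5 2 0 29.5 5
python3 - <<'E'
from workcell import *
from h import *
from scipy.spatial.transform import Rotation as R
o=get_obs();tz=R.from_rotvec(o["orientation"]).apply([0,0,1]);tip=o["ee_pos"]+98.6*tz
c=[]
for n in("side","scene","wrist"):
    p=camera_params(n);im,d=get_image(n);K,T=p["camera_matrix"],p["extrinsics"]
    np.savez(f"pics/{n}3.npz",im=im,d=d,K=K,T=T)
    q=np.linalg.inv(T)@np.r_[tip,1];u=K@(q[:3]/q[2]);print(n,u[:2].round(1))
    u0,v0=int(u[0])-30,int(u[1])-30;print(u0,v0)
    c.append(cv2.resize(im[v0:v0+60,u0:u0+60],(260,260),interpolation=0))
cv2.imwrite("pics/c3.png",np.hstack(c)[:,:,::-1])
E
```

```text
t: 11.88
ee_pos: [633.1, 85.6, 107.4]
orientation: [0.404, 2.606, -0.213]
ft_force: [0.2, -0.1, -1.9]
width: 23.5
grasp_force: 30.0
t 11.8833 pos [633.06  85.6  107.44] F [ 0.18 -0.06 -1.88] w 23.47 q [ 0.279  0.513  1.955 -0.922  0.435 -0.18 ]
tip [677.   63.7  21.9] tip s,n,across [78.25 11.45  2.58] lean 29.35 skew 5.0
target [637.5  83.5  98.9] d in target axes [0.01 0.11 9.83] turn [-0.   -0.03  0.04]
side [305.8 185.4]
275 155
scene [339.8 279.8]
309 249
wrist [283.6 212. ]
253 182
```

View pics/c3.png

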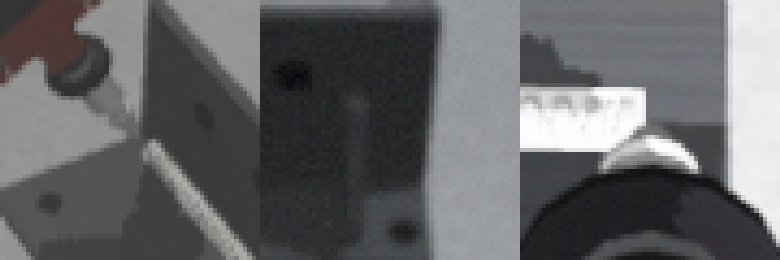

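The side crop shows the tip at about (137,137), just off the left end of the bead at (150,150). The wrist crop shows the nose at the bead's left end. To fix the axial height I'll feel for contact gently, just inside the end.

```bash
python3 -m creep '{"delta_pos":[[0,-0.003,0.0002],[0,-0.003,0.0003],[0,0,0.001],[0,0,0.001],[0,0,0.001],[0,0,0.001],[0,0,0.001],[0,0,0],[0,0,0],[0,0,0]],"twist":[[0,0,0],[0,0,0],[0,0,0],[0,0,0],[0,0,0],[0,0,0],[0,0,0],[0,0,0],[0,0,0],[0,0,0]]}'
for i in 1 2 3 4 5 6; do python3 -c "
from workcell import get_obs
import numpy as np
print(np.round(get_obs()['ft_force'],2))"; break; done
python3 to.py 72 2 0 29.5 5
python3 -m creep '{"delta_pos":[[0,0,0.001],[0,0,0],[0,0,0],[0,0,0]],"twist":[[0,0,0],[0,0,0],[0,0,0],[0,0,0]]}'
python3 -m creep '{"delta_pos":[[0,0,0.001],[0,0,0],[0,0,0],[0,0,0]],"twist":[[0,0,0],[0,0,0],[0,0,0],[0,0,0]]}'
python3 to.py 72 2 0 29.5 5
```

```text
t: 12.87
ee_pos: [633.6, 78.8, 103.1]
orientation: [0.404, 2.606, -0.213]
ft_force: [0.3, -0.4, -1.0]
width: 23.6
grasp_force: 30.0
[ 0.25 -0.41 -0.96]
t 12.8667 pos [633.61  78.76 103.08] F [ 0.25 -0.41 -0.96] w 23.61 q [ 0.266  0.519  1.959 -0.941  0.422 -0.17 ]
tip [677.6  56.9  17.6] tip s,n,across [71.84  6.63  1.24] lean 29.35 skew 5.0
target [635.9  78.2  98.9] d in target axes [0.   0.58 4.76] turn [ 0.   -0.03  0.04]
t: 13.2
ee_pos: [634.0, 78.5, 102.2]
orientation: [0.404, 2.606, -0.213]
ft_force: [0.1, -1.0, -1.3]
width: 23.7
grasp_force: 30.0
t: 13.53
ee_pos: [634.5, 78.3, 101.4]
orientation: [0.404, 2.606, -0.213]
ft_force: [0.0, 1.4, -1.1]
width: 23.8
grasp_force: 30.0
t 13.5333 pos [634.5   78.28 101.36] F [ 0.02  1.37 -1.06] w 23.75 q [ 0.265  0.523  1.958 -0.946  0.42  -0.166]
tip [678.5  56.4  15.8] tip s,n,across [71.63  4.72  0.73] lean 29.35 skew 5.0
target [635.9  78.2  98.9] d in target axes [0.02 0.62 2.77] turn [ 0.   -0.03  0.04]
```

```bash
python3 -m creep '{"delta_pos":[[0,0,0.001],[0,0,0],[0,0,0],[0,0,0]],"twist":[[0,0,0],[0,0,0],[0,0,0],[0,0,0]]}' | sed -n 1,4p
python3 -m creep '{"delta_pos":[[0,0,0.001],[0,0,0],[0,0,0],[0,0,0]],"twist":[[0,0,0],[0,0,0],[0,0,0],[0,0,0]]}'| sed -n 1,4p
python3 -m creep '{"delta_pos":[[0,0,0.001],[0,0,0],[0,0,0],[0,0,0]],"twist":[[0,0,0],[0,0,0],[0,0,0],[0,0,0]]}'| sed -n 1,4p
python3 to.py 72 2 0 29.5 5
```

```text
t: 13.87
ee_pos: [634.9, 78.1, 100.5]
orientation: [0.404, 2.606, -0.213]
ft_force: [-0.4, -0.9, -1.6]
t: 14.2
ee_pos: [635.4, 77.9, 99.6]
orientation: [0.404, 2.606, -0.213]
ft_force: [-0.2, 0.8, -0.4]
t: 14.53
ee_pos: [635.8, 77.6, 98.8]
orientation: [0.404, 2.606, -0.213]
ft_force: [0.6, -0.3, -1.6]
t 14.5333 pos [635.83  77.61  98.75] F [ 0.61 -0.33 -1.58] w 23.38 q [ 0.263  0.529  1.956 -0.953  0.416 -0.16 ]
tip [679.8  55.8  13.2] tip s,n,across [71.36  1.84 -0.09] lean 29.35 skew 5.0
target [635.9  78.2  98.9] d in target axes [ 0.01  0.62 -0.23] turn [-0.   -0.03  0.04]
```

```bash
python3 -m creep '{"delta_pos":[[0,0,0.001],[0,0,0],[0,0,0],[0,0,0]],"twist":[[0,0,0],[0,0,0],[0,0,0],[0,0,0]]}' | sed -n 1,4p
python3 -m creep '{"delta_pos":[[0,0,0.001],[0,0,0],[0,0,0],[0,0,0]],"twist":[[0,0,0],[0,0,0],[0,0,0],[0,0,0]]}'| sed -n 1,4p
python3 to.py 72 2 0 29.5 5
```

```text
t: 14.87
ee_pos: [636.3, 77.4, 97.9]
orientation: [0.404, 2.606, -0.213]
ft_force: [0.7, 0.2, -1.7]
t: 15.2
ee_pos: [636.8, 77.2, 97.1]
orientation: [0.404, 2.606, -0.213]
ft_force: [0.2, -0.2, -1.3]
t 15.2 pos [636.76  77.19  97.07] F [ 0.24 -0.19 -1.31] w 23.7 q [ 0.262  0.532  1.955 -0.958  0.414 -0.155]
tip [680.7  55.3  11.6] tip s,n,across [ 7.122e+01 -7.000e-02 -5.500e-01] lean 29.35 skew 5.0
target [635.9  78.2  98.9] d in target axes [ 0.06  0.59 -2.2 ] turn [ 0.   -0.02  0.04]
```

```bash
python3 -m creep '{"delta_pos":[[0,0,0.001],[0,0,0],[0,0,0],[0,0,0]],"twist":[[0,0,0],[0,0,0],[0,0,0],[0,0,0]]}' | sed -n 1,4p
python3 to.py 72 0 0 29.5 5
python3 - <<'E'
from workcell import *
from h import *
from scipy.spatial.transform import Rotation as R
o=get_obs();tz=R.from_rotvec(o["orientation"]).apply([0,0,1]);tip=o["ee_pos"]+98.6*tz
c=[]
for n in("side","wrist"):
    p=camera_params(n);im,d=get_image(n);K,T=p["camera_matrix"],p["extrinsics"]
    np.savez(f"pics/{n}4.npz",im=im,d=d,K=K,T=T)
    q=np.linalg.inv(T)@np.r_[tip,1];u=K@(q[:3]/q[2]);print(n,u[:2].round(1))
    u0,v0=int(u[0])-25,int(u[1])-25
    c.append(cv2.resize(im[v0:v0+50,u0:u0+50],(400,400),interpolation=0))
cv2.imwrite("pics/c4.png",np.hstack(c)[:,:,::-1])
E
```

```text
t: 15.53
ee_pos: [637.2, 77.0, 96.2]
orientation: [0.404, 2.606, -0.213]
ft_force: [-0.4, 0.9, 0.4]
t 15.5333 pos [637.19  77.01  96.24] F [-0.44  0.94  0.44] w 23.71 q [ 0.261  0.534  1.954 -0.961  0.413 -0.153]
tip [681.2  55.2  10.7] tip s,n,across [71.18 -0.98 -0.81] lean 29.36 skew 4.99
target [637.3  77.9  97.5] d in target axes [-0.48  0.73 -1.23] turn [ 0.01 -0.02  0.04]
side [309.4 189.5]
wrist [283.9 212.3]
```

View pics/c4.png

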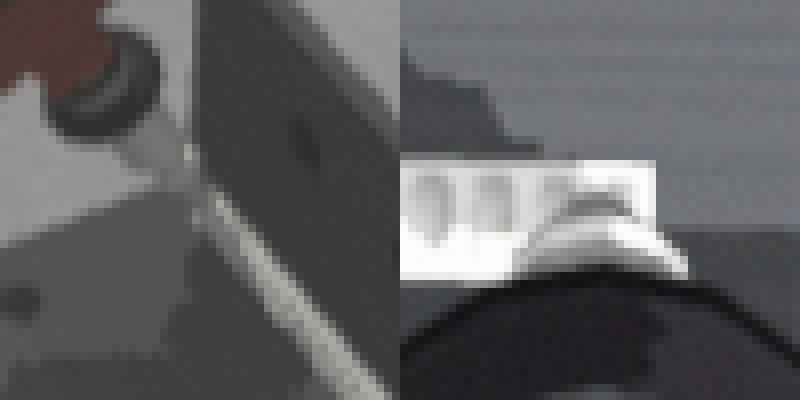

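Force rose by about 1.8 N, so contact is at n ≈ -0.5 mm. The picture shows the tip on the left end of the bead (side crop (200,190)). I'll lift off about 1.5 mm, go to just beyond the left end and start the run.

```bash
python3 -m creep '{"delta_pos":[[0,0,-0.002],[0,0.003,-0.0003],[0,0.0033,-0.0003],[0,0,0],[0,0,0],[0,0,0]],"twist":[[0,0,0],[0,0,0],[0,0,0],[0,0,0],[0,0,0],[0,0,0]]}' | sed -n 1,4p
python3 to.py 77.5 1 0 29.5 5
```

```text
t: 16.13
ee_pos: [638.0, 83.6, 97.8]
orientation: [0.404, 2.606, -0.213]
ft_force: [-0.6, -0.3, -1.4]
t 16.1333 pos [637.99  83.55  97.82] F [-0.58 -0.26 -1.38] w 23.69 q [ 0.273  0.534  1.948 -0.948  0.423 -0.157]
tip [681.9  61.7  12.3] tip s,n,across [77.67  0.9  -0.47] lean 29.34 skew 5.0
target [638.1  83.3  98.2] d in target axes [-0.37 -0.19 -0.21] turn [-0.   -0.03  0.05]
```

```bash
python3 -m creep '{"delta_pos":[[-0.0003,-0.00166,0],[0,-0.00166,0.000145],[0,-0.00166,0.000145],[0,-0.00166,0.000145],[0,-0.00166,0.000145],[0,-0.00166,0.000145],[0,-0.00166,0.000145],[0,-0.00166,0.000145],[0,-0.00166,0.000145],[0,-0.00166,0.000145],[0,-0.00166,0.000145],[0,-0.00166,0.000145],[0,-0.00166,0.000145],[0,-0.00166,0.000145],[0,-0.00166,0.000145],[0,-0.00166,0.000145],[0,-0.00166,0.000145],[0,-0.00166,0.000145],[0,-0.00166,0.000145],[0,-0.00166,0.000145]],"twist":[[0,0,0],[0,0,0],[0,0,0],[0,0,0],[0,0,0],[0,0,0],[0,0,0],[0,0,0],[0,0,0],[0,0,0],[0,0,0],[0,0,0],[0,0,0],[0,0,0],[0,0,0],[0,0,0],[0,0,0],[0,0,0],[0,0,0],[0,0,0]]}' | sed -n 1,4p
python3 to.py 44.3 1 0 29.5 5
```

```text
t: 17.8
ee_pos: [628.8, 51.3, 98.3]
orientation: [0.404, 2.606, -0.213]
ft_force: [0.0, -0.4, -2.1]
t 17.8 pos [628.82  51.31  98.25] F [ 0.   -0.44 -2.08] w 23.62 q [ 0.216  0.516  1.986 -0.987  0.383 -0.164]
tip [672.8  29.5  12.7] tip s,n,across [44.15  1.    0.05] lean 29.35 skew 5.0
target [628.8  51.5  98.2] d in target axes [ 0.09  0.15 -0.  ] turn [ 0.   -0.02  0.04]
```

Dead on. Continuing.

```bash
python3 -m creep '{"delta_pos":[[0,-0.00166,0.000145],[0,-0.00166,0.000145],[0,-0.00166,0.000145],[0,-0.00166,0.000145],[0,-0.00166,0.000145],[0,-0.00166,0.000145],[0,-0.00166,0.000145],[0,-0.00166,0.000145],[0,-0.00166,0.000145],[0,-0.00166,0.000145],[0,-0.00166,0.000145],[0,-0.00166,0.000145],[0,-0.00166,0.000145],[0,-0.00166,0.000145],[0,-0.00166,0.000145],[0,-0.00166,0.000145],[0,-0.00166,0.000145],[0,-0.00166,0.000145],[0,-0.00166,0.000145],[0,-0.00166,0.000145]],"twist":[[0,0,0],[0,0,0],[0,0,0],[0,0,0],[0,0,0],[0,0,0],[0,0,0],[0,0,0],[0,0,0],[0,0,0],[0,0,0],[0,0,0],[0,0,0],[0,0,0],[0,0,0],[0,0,0],[0,0,0],[0,0,0],[0,0,0],[0,0,0]]}' | sed -n 1,4p
python3 to.py 11 1 0 29.5 5
```

```text
t: 19.47
ee_pos: [619.4, 19.3, 98.3]
orientation: [0.404, 2.606, -0.213]
ft_force: [0.2, -0.5, -1.0]
t 19.4667 pos [619.45  19.33  98.27] F [ 0.16 -0.52 -1.02] w 23.57 q [ 0.156  0.501  2.02  -1.028  0.343 -0.172]
tip [663.4  -2.5  12.8] tip s,n,across [10.83  1.01  0.06] lean 29.35 skew 5.0
target [619.4  19.5  98.2] d in target axes [0.1  0.18 0.01] turn [ 0.   -0.02  0.04]
```

```bash
python3 -m creep '{"delta_pos":[[0,-0.00166,0.000145],[0,-0.00166,0.000145],[0,-0.00166,0.000145],[0,-0.00166,0.000145],[0,-0.00166,0.000145],[0,-0.00166,0.000145],[0,-0.00166,0.000145],[0,-0.00166,0.000145],[0,-0.00166,0.000145],[0,-0.00166,0.000145],[0,-0.00166,0.000145],[0,-0.00166,0.000145],[0,-0.00166,0.000145],[0,-0.00166,0.000145],[0,-0.00166,0.000145],[0,-0.00166,0.000145],[0,-0.00166,0.000145],[0,-0.00166,0.000145],[0,-0.00166,0.000145],[0,-0.00166,0.000145]],"twist":[[0,0,0],[0,0,0],[0,0,0],[0,0,0],[0,0,0],[0,0,0],[0,0,0],[0,0,0],[0,0,0],[0,0,0],[0,0,0],[0,0,0],[0,0,0],[0,0,0],[0,0,0],[0,0,0],[0,0,0],[0,0,0],[0,0,0],[0,0,0]]}' | sed -n 1,4p
python3 to.py -22.3 1 0 29.5 5
```

```text
t: 21.13
ee_pos: [610.1, -12.7, 98.3]
orientation: [0.404, 2.606, -0.213]
ft_force: [0.0, -0.4, -2.1]
t 21.1333 pos [610.08 -12.66  98.27] F [ 0.02 -0.41 -2.14] w 23.5 q [ 0.093  0.487  2.05  -1.068  0.304 -0.184]
tip [654.  -34.5  12.8] tip s,n,across [-22.51   1.     0.07] lean 29.35 skew 5.0
target [610.1 -12.4  98.2] d in target axes [ 0.12  0.21 -0.  ] turn [ 0.   -0.03  0.04]
```

```bash
python3 -m creep '{"delta_pos":[[0,-0.00166,0.000145],[0,-0.00166,0.000145],[0,-0.00166,0.000145],[0,-0.00166,0.000145],[0,-0.00166,0.000145],[0,-0.00166,0.000145],[0,-0.00166,0.000145],[0,-0.00166,0.000145],[0,-0.00166,0.000145],[0,-0.00166,0.000145],[0,-0.00166,0.000145],[0,-0.00166,0.000145],[0,-0.00166,0.000145],[0,-0.00166,0.000145],[0,-0.00166,0.000145],[0,-0.00166,0.000145],[0,-0.00166,0.000145],[0,-0.00166,0.000145],[0,-0.00166,0.000145],[0,-0.00166,0.000145]],"twist":[[0,0,0],[0,0,0],[0,0,0],[0,0,0],[0,0,0],[0,0,0],[0,0,0],[0,0,0],[0,0,0],[0,0,0],[0,0,0],[0,0,0],[0,0,0],[0,0,0],[0,0,0],[0,0,0],[0,0,0],[0,0,0],[0,0,0],[0,0,0]]}' | sed -n 1,4p
python3 to.py -55.7 1 0 29.5 5
```

```text
t: 22.8
ee_pos: [600.7, -44.6, 98.3]
orientation: [0.404, 2.606, -0.213]
ft_force: [0.5, -0.3, -0.9]
t 22.8 pos [600.71 -44.64  98.27] F [ 0.47 -0.33 -0.88] w 23.41 q [ 0.026  0.476  2.076 -1.107  0.264 -0.201]
tip [644.7 -66.5  12.8] tip s,n,across [-55.83   0.99   0.08] lean 29.35 skew 5.0
target [600.6 -44.5  98.2] d in target axes [0.13 0.13 0.  ] turn [ 0.   -0.03  0.04]
```

```bash
python3 -m creep '{"delta_pos":[[0,-0.00166,0.000145],[0,-0.00166,0.000145],[0,-0.00166,0.000145],[0,-0.00166,0.000145],[0,-0.00166,0.000145],[0,-0.00166,0.000145],[0,-0.00166,0.000145],[0,-0.00166,0.000145],[0,-0.00166,0.000145],[0,-0.00166,0.000145],[0,-0.00166,0.000145],[0,-0.00166,0.000145],[0,-0.00166,0.000145],[0,0,0],[0,0,0]],"twist":[[0,0,0],[0,0,0],[0,0,0],[0,0,0],[0,0,0],[0,0,0],[0,0,0],[0,0,0],[0,0,0],[0,0,0],[0,0,0],[0,0,0],[0,0,0],[0,0,0],[0,0,0]]}' | sed -n 1,4p
python3 to.py -77.5 1 0 29.5 5
python3 - <<'E'
from workcell import *
from h import *
c=[]
for n,u0,v0,s in(("side",260,140,120),("wrist",220,150,120)):
    im,d=get_image(n);c.append(cv2.resize(im[v0:v0+s,u0:u0+s],(400,400),interpolation=0))
cv2.imwrite("pics/c5.png",np.hstack(c)[:,:,::-1])
E
```

```text
t: 24.05
ee_pos: [594.6, -65.4, 98.3]
orientation: [0.404, 2.606, -0.213]
ft_force: [-0.6, 0.3, -1.6]
t 24.05 pos [594.62 -65.42  98.27] F [-0.63  0.27 -1.62] w 23.59 q [-0.019  0.47   2.09  -1.13   0.238 -0.216]
tip [638.6 -87.3  12.8] tip s,n,across [-77.5    0.99   0.08] lean 29.35 skew 5.01
target [594.5 -65.4  98.2] d in target axes [ 0.13 -0.01  0.01] turn [-0.01 -0.03  0.03]
```

View pics/c5.png

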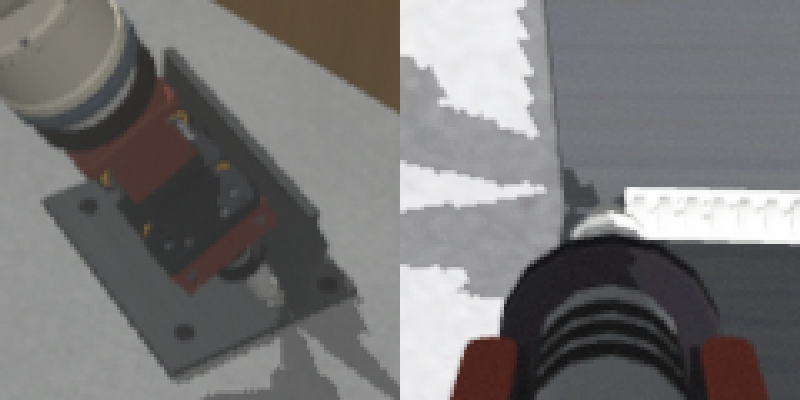

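The wrist crop shows the tip at (615,222), just past the right end of the bead at (627,215), so the run is complete. Now I retract, straighten up and return.

```bash
python3 -m creep '{"delta_pos":[[0,0,-0.004],[0,0,-0.01],[0,0,-0.015],[0,0,-0.015],[0,0,-0.015],[0,0,-0.015],[0,0,-0.015],[0,0,-0.015],[0,0,-0.008],[0,0,0],[0,0,0]],"twist":[[0,0,0],[0,0,0],[0,0,0],[0,0,0],[0,0,0],[0,0,0],[0,0,0],[0,0,0],[0,0,0],[0,0,0],[0,0,0]]}' | sed -n 1,4p
python3 to.py p 473.8 -299.4 245 0 0
```

```text
t: 25.07
ee_pos: [544.9, -40.3, 195.8]
orientation: [0.404, 2.605, -0.212]
ft_force: [-0.4, 1.0, -1.6]
t 25.0667 pos [544.92 -40.33 195.8 ] F [-0.45  1.   -1.56] w 24.1 q [ 0.04   0.215  2.143 -0.671  0.395 -0.649]
tip [589.  -62.2 110.3] tip s,n,across [-67.35 108.64  30.43] lean 29.41 skew 4.97
target [ 473.8 -299.4  245. ] d in target axes [  -4.68 -268.62  -49.2 ] turn [-4.87 29.51 -1.24]
```

```bash
python3 -m creep '{"delta_pos":[[0,0,0],[0,0,0],[0,0,0],[0,0,0],[0,0,0],[0,0,0],[0,0,0],[0,0,0],[0,0,0]],"twist":[[-0.61,3.69,-0.155],[-0.61,3.69,-0.155],[-0.61,3.69,-0.155],[-0.61,3.69,-0.155],[-0.61,3.69,-0.155],[-0.61,3.69,-0.155],[-0.61,3.69,-0.155],[-0.61,3.69,-0.155],[0,0,0]]}' | sed -n 1,4p
python3 -m creep '{"delta_pos":[[0,0,-0.01],[-0.0004,-0.015,-0.01],[-0.0004,-0.0218,-0.01],[-0.0004,-0.0218,-0.01],[-0.0004,-0.0218,-0.005],[-0.0004,-0.0218,-0.004],[-0.0004,-0.0218,0],[-0.0004,-0.0218,0],[-0.0004,-0.0218,0],[-0.0004,-0.0218,0],[-0.0004,-0.0218,0],[-0.0004,-0.0218,0],[-0.0004,-0.0218,0],[0,-0.012,0],[0,0,0],[0,0,0],[0,0,0]],"twist":[[0,0,0],[0,0,0],[0,0,0],[0,0,0],[0,0,0],[0,0,0],[0,0,0],[0,0,0],[0,0,0],[0,0,0],[0,0,0],[0,0,0],[0,0,0],[0,0,0],[0,0,0],[0,0,0],[0,0,0]]}' | sed -n 1,4p
python3 to.py p 473.8 -299.4 245 0 0
python3 - <<'E'
from workcell import *
from h import *
from scipy.spatial.transform import Rotation as R
o=get_obs();c=[]
for n in("side","scene"):
    p=camera_params(n);im,d=get_image(n);K,T=p["camera_matrix"],p["extrinsics"]
    np.savez(f"pics/{n}6.npz",im=im,d=d,K=K,T=T);P=cloud(d,K,T)
    tcp=o["ee_pos"]
    m=(np.hypot(P[...,0]-tcp[0],P[...,1]-tcp[1])<25)&(P[...,2]<tcp[2]-8)&(P[...,2]>140)
    for a,b,r in((0,24,0),(30,67,10),(78,92,12)):
        mm=m&(P[...,2]>tcp[2]-98.6+a)&(P[...,2]<tcp[2]-98.6+b)
        X=P[mm];
        if len(X)<8: print(n,a,len(X));continue
        C=T[:2,3]-X[:,:2].mean(0);C/=np.linalg.norm(C); print(n,a,len(X),"xy centre",(X[:,:2].mean(0)-C*r*.785).round(1),"zmin",X[:,2].min().round(1))
E
```

```text
t: 25.82
ee_pos: [546.6, -41.9, 194.5]
orientation: [0.45, 3.107, -0.004]
ft_force: [0.5, -0.2, -1.1]
t: 27.23
ee_pos: [473.7, -296.9, 244.9]
orientation: [0.448, 3.106, -0.004]
ft_force: [-0.0, 0.1, -2.0]
t 27.2333 pos [ 473.74 -296.94  244.86] F [-0.05  0.14 -2.05] w 23.72 q [-5.810e-01  2.990e-01  1.760e+00 -1.000e-03  1.078e+00 -1.865e+00]
tip [ 474.1 -297.2  146.3] tip s,n,across [-325.25  165.22   24.65] lean 0.22 skew 0.1
target [ 473.8 -299.4  245. ] d in target axes [-0.75 -2.35 -0.14] turn [-0.1   0.22 -0.05]
side 0 29 xy centre [ 469.1 -300.4] zmin 147.8
side 30 87 xy centre [ 473.1 -298. ] zmin 180.5
side 78 69 xy centre [ 471.5 -295.7] zmin 224.3
scene 0 44 xy centre [ 479.3 -296.4] zmin 149.0
scene 30 150 xy centre [ 474.1 -297.4] zmin 176.4
scene 78 80 xy centre [ 474.4 -297.4] zmin 224.3
```

```bash
python3 -m creep '{"delta_pos":[[-0.0003,-0.0023,0],[0,0,0.007],[0,0,0.008],[0,0,0.008],[0,0,0.008],[0,0,0.008],[0,0,0.008],[0,0,0.008],[0,0,0],[0,0,0],[0,0,0]],"twist":[[-0.1,0.22,-0.05],[0,0,0],[0,0,0],[0,0,0],[0,0,0],[0,0,0],[0,0,0],[0,0,0],[0,0,0],[0,0,0],[0,0,0]]}' | sed -n 1,4p
python3 to.py p 473.8 -299.4 115 0 0
```

```text
t: 28.25
ee_pos: [473.6, -300.3, 190.1]
orientation: [0.447, 3.109, -0.0]
ft_force: [-0.1, -0.4, -1.9]
t 28.25 pos [ 473.64 -300.33  190.09] F [-0.1  -0.41 -1.86] w 23.37 q [-0.586  0.371  1.8   -0.     0.971 -1.871]
tip [ 473.7 -300.4   91.5] tip s,n,across [-328.38  126.13  -13.71] lean 0.03 skew 0.01
target [ 473.8 -299.4  115. ] d in target axes [ 0.11  0.94 75.09] turn [-0.01  0.03 -0.01]
```

```bash
python3 -m creep '{"delta_pos":[[0,0.0009,0],[0,0,0.002],[0,0,0.004],[0,0,0.004],[0,0,0.004],[0,0,0.004],[0,0,0.004],[0,0,0.004],[0,0,0.004],[0,0,0.004],[0,0,0],[0,0,0]],"twist":[[0,0,0],[0,0,0],[0,0,0],[0,0,0],[0,0,0],[0,0,0],[0,0,0],[0,0,0],[0,0,0],[0,0,0],[0,0,0],[0,0,0]]}'
python3 -m creep '{"delta_pos":[[0,0,0.003],[0,0,0.004],[0,0,0.004],[0,0,0.004],[0,0,0.004],[0,0,0.004],[0,0,0.004],[0,0,0.004],[0,0,0.004],[0,0,0.003],[0,0,0],[0,0,0],[0,0,0]],"twist":[[0,0,0],[0,0,0],[0,0,0],[0,0,0],[0,0,0],[0,0,0],[0,0,0],[0,0,0],[0,0,0],[0,0,0],[0,0,0],[0,0,0],[0,0,0]]}'
python3 to.py p 473.8 -299.4 108.6 0 0
```

```text
t: 29.25
ee_pos: [473.6, -299.3, 155.6]
orientation: [-0.447, -3.109, -0.0]
ft_force: [-0.9, 0.2, -2.1]
width: 23.7
grasp_force: 30.0
t: 30.33
ee_pos: [473.8, -299.4, 118.0]
orientation: [0.447, 3.109, -0.0]
ft_force: [-0.1, -0.9, -0.9]
width: 23.3
grasp_force: 30.0
t 30.3333 pos [ 473.81 -299.41  118.04] F [-0.13 -0.87 -0.88] w 23.33 q [-0.585  0.473  1.843 -0.     0.825 -1.87 ]
tip [ 473.8 -299.4   19.4] tip s,n,across [-327.44   75.25  -64.73] lean 0.02 skew 0.01
target [ 473.8 -299.4  108.6] d in target axes [0.01 0.   9.44] turn [-0.01  0.02 -0.01]
```

```bash
python3 -m creep '{"delta_pos":[[0,0,0.001],[0,0,0.001],[0,0,0.001],[0,0,0.001],[0,0,0.001],[0,0,0.001],[0,0,0.001],[0,0,0.001],[0,0,0],[0,0,0],[0,0,0]],"twist":[[0,0,0],[0,0,0],[0,0,0],[0,0,0],[0,0,0],[0,0,0],[0,0,0],[0,0,0],[0,0,0],[0,0,0],[0,0,0]]}'
python3 -m creep '{"delta_pos":[[0,0,0.0005],[0,0,0.0005],[0,0,0.0004],[0,0,0],[0,0,0],[0,0,0]],"twist":[[0,0,0],[0,0,0],[0,0,0],[0,0,0],[0,0,0],[0,0,0]]}'
python3 to.py p 473.8 -299.4 108.6 0 0
```

```text
t: 31.25
ee_pos: [473.7, -299.3, 110.0]
orientation: [0.447, 3.109, -0.0]
ft_force: [0.4, -1.0, -1.5]
width: 23.8
grasp_force: 30.0
t: 31.75
ee_pos: [473.7, -299.3, 108.6]
orientation: [0.447, 3.109, -0.0]
ft_force: [0.5, 0.6, 0.6]
width: 23.3
grasp_force: 30.0
t 31.75 pos [ 473.71 -299.34  108.63] F [0.5  0.65 0.58] w 23.32 q [-0.585  0.488  1.848 -0.     0.806 -1.87 ]
tip [ 473.7 -299.4   10. ] tip s,n,across [-327.4    68.69  -71.48] lean 0.01 skew 0.01
target [ 473.8 -299.4  108.6] d in target axes [-0.1  -0.03  0.03] turn [-0.01  0.01 -0.01]
```

The collar is on the rim: the force went from hanging weight to light support. Releasing.

```bash
python3 -m creep '{"delta_pos":[[0,0,0],[0,0,0],[0,0,0],[0,0,0],[0,0,0],[0,0,0],[0,0,0],[0,0,0],[0,0,0],[0,0,0]],"twist":[[0,0,0],[0,0,0],[0,0,0],[0,0,0],[0,0,0],[0,0,0],[0,0,0],[0,0,0],[0,0,0],[0,0,0]]}' 0.8
python3 -m creep '{"delta_pos":[[0,0,-0.004],[0,0,-0.01],[0,0,-0.012],[0,0,-0.012],[0,0,-0.012],[0,0,-0.012],[0,0,-0.012],[0,0,-0.012],[0,0,-0.012],[0,0,-0.012],[0,0,-0.012],[0,0,-0.012],[0,0,-0.006],[0,0,0],[0,0,0]],"twist":[[0,0,0],[0,0,0],[0,0,0],[0,0,0],[0,0,0],[0,0,0],[0,0,0],[0,0,0],[0,0,0],[0,0,0],[0,0,0],[0,0,0],[0,0,0],[0,0,0],[0,0,0]]}'
python3 - <<'E'
from workcell import *
from h import *
from scipy.optimize import least_squares
c=[]
for n in("side","scene"):
    p=camera_params(n);im,d=get_image(n);K,T=p["camera_matrix"],p["extrinsics"]
    np.savez(f"pics/{n}9.npz",im=im,d=d,K=K,T=T);P=cloud(d,K,T)
    reg=(abs(P[...,0]-474)<60)&(abs(P[...,1]+299)<60)&(P[...,2]<190)
    X=P[reg&(P[...,2]>88)&(P[...,2]<170)][:,:2];f=least_squares(lambda c:np.hypot(*(X-c).T)-12,X.mean(0),loss="soft_l1")
    print(n,f.x.round(1),np.percentile(P[reg][:,2],[97,99,99.8]).round(1))
    c.append(im)
cv2.imwrite("pics/end.png",np.hstack([cv2.resize(x,(400,300),interpolation=cv2.INTER_AREA) for x in c])[:,:,::-1])
import weld;weld.weld("side9")
E
```

```text
t: 32.58
ee_pos: [473.7, -299.3, 108.5]
orientation: [0.447, 3.11, -0.0]
ft_force: [0.0, -0.2, 0.2]
width: 70.5
grasp_force: 0.0
t: 33.83
ee_pos: [473.7, -299.3, 248.7]
orientation: [0.447, 3.109, -0.0]
ft_force: [0.2, 0.0, -0.7]
width: 70.6
grasp_force: 0.0
side [ 473.  -300.1] [170.3 175.3 176.5]
scene [ 474.  -299.6] [166.9 174.1 175.7]
side9 depth 251 L [681.8  59.2] R [639.6 -84.7] mid [660.7 -12.8] yaw -16.36 len 150.0 z [ 8.4 12.4 17.4]
side9 ray12 251 L [682.6  60.2] R [639.9 -84.8] mid [661.2 -12.3] yaw -16.41 len 151.2 z [12. 12. 12.]
```

View pics/end.png

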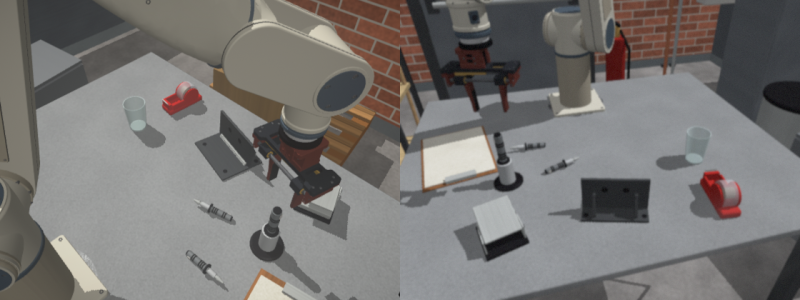

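The final pictures show the pen seated upright in the stand (side (272,230), scene (503,165)), its top at 175 mm. The bracket and the other things are where they were.

```bash
python3 -c "
from workcell import close_job
print(close_job())"
```

```text
the job is handed in; nothing more can be done
None
```

The job is handed in: the pen went along the whole weld from left to right at 2 cm/s, its tip about 1.5 mm off the bead (after a light touch near the left end) and leaning back about 29°, and is back in its stand with its collar on the rim and the bracket unmoved.

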